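# Pin the crank onto the hand mill

### The job

The crank of the blue hand mill is on its square shaft but nothing keeps it there: take the linch pin from the wooden block, feel for the cross hole in the shaft and push the pin gently down through it, with its open wire loop pointing out past the shaft end, until its head sits fully home on the shaft. Then swing the sprung loop down over the shaft end until it snaps shut under the shaft. Do not force the pin or lean hard on the mill, and leave the other things on the worktop where they are.

Things in the scene. Friction and masses are not known exactly. Their poses are not given: they have to be found in the camera images.
- shaft_mark (a point): Point on the top face, on the centre line, of the mill's level square steel shaft (22 x 22 mm, top 125 mm above the worktop), 120 mm before the housing's centre. Axes: z up, -x along the shaft to its free end, y across. The 10.5 mm round cross hole goes straight down through the shaft, but end play puts its centre anywhere from 10 mm in -x to 10 mm in +x of this point, on the centre line; not measured.
- mill: Fixed hand mill: blue housing 90 x 92 x 142 mm, hopper to 182 mm; origin under the housing's centre, axes as shaft_mark. The shaft is stiff along x; it stays put under 40 N; its free end is 26 mm beyond the hole, the hole has a small chamfer. Crank hub 40 mm round, ends 40 mm in +x of shaft_mark. Crank handle 66 mm to +y of the shaft axis, 52 mm below it, reaching to 8 mm in -x of shaft_mark.
- pin_grip (a point): Centre of the loose linch pin's red grip, a rounded block 20 (x) x 13 (y) x 32 (z) mm, 24 mm above the underside of the steel head. Axes: z up along the pin, y along the loop's hinge, the open loop sticks out to -x. The pin starts upright in the wooden block with its loop open. Fully home on the shaft, this point is 24 mm above the shaft's top face.
- pin: The linch pin, about 70 g; origin at the middle of the head's underside, axes as pin_grip. Head 18 x 34 x 8 mm, with two lugs that reach 6 mm down and straddle the shaft, 26 mm apart. Grip from 7 to 39 mm above the underside. The shank is 9 mm round and ends 40 mm below the underside, its last 3 mm tapering to 7.2 mm.
- loop_bar (a point): Middle of the cross bar of the pin's brass wire loop (wire 4.4 mm, 41 mm between the legs' centres, cross bar 56 mm from the hinge, straight over its middle 16 mm). The hinge runs along the pin's y through the head, 4 mm above its underside.
- loop (a joint): Angle of the loop, rad: 0 = open, sticking out level to the pin's -x; grows as it swings down; 1.57 = shut, hanging straight down round the shaft. An over-centre spring holds it at either end: about 4 N on the cross bar swings it to the middle (0.78); past that it snaps to the other end by itself.
- block: Fixed wooden block 46 x 46 x 48 mm, origin under its centre, with a 12.5 mm upright hole in which the pin stands, its lugs on the top face (underside of the head 54 mm above the worktop).
- mug: Bystander, loose: white mug with a green inside; origin at the centre of its underside.
- garlic: Bystander, loose: garlic bulb; origin at the centre of its underside.
- thyme: Bystander, loose: spice jar with red cap; origin at the centre of its underside.
- shaker: Bystander, loose: shaker; origin at the centre of its underside.
- creamer: Bystander, loose: white creamer jug; origin at the centre of its underside.

How it is judged:
On the way:
1. the pin is through the cross hole, head fully home, its loop still open (z of pin_grip in the frame of shaft_mark between 0.02 and 0.027 m and y of pin_grip in the frame of shaft_mark between -0.005 and 0.005 m and x of pin_grip in the frame of shaft_mark between -0.014 and 0.014 m and angle between pin_grip's own z axis and vertical below 0.12 rad and value of joint loop below 0.5 rad), for 0.2 s.
At the end, for the whole second after the job is handed in: The pin stands upright (within 0.12 rad) through the cross hole with its grip centre 20 to 27 mm above the shaft's top face (24 is fully home), within 5 mm of the shaft's centre line and within 14 mm of shaft_mark along it; the loop is shut (joint above 1.45 rad); the pin is at rest (z of pin_grip in the frame of shaft_mark between 0.02 and 0.027 m and y of pin_grip in the frame of shaft_mark between -0.005 and 0.005 m and x of pin_grip in the frame of shaft_mark between -0.014 and 0.014 m and angle between pin_grip's own z axis and vertical below 0.12 rad and value of joint loop above 1.45 rad and linear speed of pin below 0.02 m/s); the robot touches nothing.
It fails at once if the pin is forced against the mill with more than 40 N (contact force between pin and mill above 40 N).
It fails at once if the robot presses on the mill with more than 25 N (contact force between any of the fingers, the arm and mill above 25 N).
It fails at once if a bystander is moved more than 20 mm (distance of any of mug, garlic, thyme, shaker, creamer from where it was at the start of the episode above 0.02 m).
It also fails if it takes over 72 s, if anything falls off the work surface, if the arm or the gripper's body presses on something with over 40 N, if the wrist force passes 120 N, or if a joint passes its speed limit or range.

### The arm

A 6-joint arm with a two-finger parallel gripper is mounted at the origin on a cart in front of the work surface, level with it; the furniture and walls round the work are solid. World frame = base frame: x ahead of the robot, y to its left, z up, the work surface at z = 0. Lengths are in m, angles in rad, forces in N, time in s.
With the tool pointing down it reaches from about 0.3 to 0.875 m from the base axis. Payload 6.4 kg.
Tool frame: the origin (TCP) lies between the finger pads; the fingertips stand ctrl.tip_reach ahead of it and the grasp point (between the pads) lies 11 mm behind it (ctrl.tip_reach is the distance from the TCP to the fingertips, in m); z points along the fingers, y is the line along which they close (so a half turn about z gives the same grasp; the last joint's range is limited). The gripper opens to 88 mm and grips with 3 to 60 N. Pads are 18 mm wide; open, the fingers measure 123 mm over their backs; the gripper's body (75 mm by 187 mm) begins 45 mm behind the grasp point.
Start: joints at [1.129, 0.181, 1.607, -0, 1.354, -0.206], TCP at [0.134, 0.559, 0.247] pointing down, gripper open.
Joint ranges: [-2.99, 2.99], [-0.89, 2.07], [0.3, 2.58], [-1.14, 4.28], [0, 2.63], [-3.12, 3.12]. Speed limits (rad/s): [2.57, 2.57, 3.01, 3.14, 3.14, 3.14].

### API

Orientations are given as a unit quaternion [x, y, z, w].
In Python, from rig import ctrl gives the robot as it stands. The module is installed in compiled form; this text tells all that it offers. Calls block until the motion is done:
- ctrl.movep(position, orientation): joint-space move of the TCP to a pose.
- ctrl.move_linear(position, rot=None, feed=0.15, max_force=None): straight line of the TCP; rot=None keeps the orientation; feed is the mean speed in m/s. With max_force (N) it stops when the force on the tool has changed by that much, and returns True; else False.
- ctrl.set_joints(angles): joint-space move.
- ctrl.gripper_to(opening, force=None): opening from 0.0 (shut) to 1.0 (fully open); force is the grip in N (None keeps the last); returns when the fingers have stopped.
- ctrl.hold(seconds).
- ctrl.ik(position, orientation): joint angles nearest the present ones, or None.
- ctrl.read_camera(name): name is "side" or "top" or "wrist"; returns a dict with "color" (480x640x3 uint8, red, green, blue), "intrinsics" (3x3 intrinsics, pixels), "R" (3x3) and "t" (3): a world point X has camera coordinates R X + t; the wrist camera has in their place "hand_eye" (4x4, takes a point from camera to tool coordinates, whose origin is the TCP and whose axes are the flange's). Camera axes: x right, y down, z forward; pixel columns grow to the right and rows downward; lengths in m; the calibration is good to about 2 mm. A picture is of the moment at which its call begins: read the wrist's pose just before it. There is no depth.
A pose or a line that the arm cannot do raises ctrl.IKError and nothing moves.
- ctrl.job_done(): hands the job in; it is judged then, once.
Trained networks look in the newest picture that a camera, given by its name, has taken for a name from the list of things; names that differ only in an ending like _2 or _b are one class to them, and where a whole thing is asked for, a point or a joint stands for the part that bears it (a point fixed in the world has none). Each returns a list of dicts, best first, with "conf" (0 to 1); they miss things now and then, are a little off and sometimes report something else, mostly with a low value. They report only what shows in the picture. A call takes as long as a camera call.
- ctrl.regions_of(camera, target): "pixels" (480x640 bool, what is visible of it).
- ctrl.place_of(camera, target): "at" ([x, y, z] in m, in world coordinates, good to about 4 mm: a listed point, or the origin of a listed thing).
Readings, each from a call of its own:
- ctrl.current_time_s(): time.
- ctrl.current_qpos(): joint angles.
- ctrl.current_joint_velocities(): joint speeds.
- ctrl.current_joint_torque(): joint torques, N m.
- ctrl.current_tool_pos(): TCP position.
- ctrl.current_tcp_rot(): TCP orientation.
- ctrl.current_wrist_force(): force on the tool from outside, world axes, zero at the start.
- ctrl.current_moment(): the same for the moment, N m.
- ctrl.current_opening(): opening from 0.0 (shut) to 1.0 (fully open).
- ctrl.current_gripper_force(): force on a finger pad.
Only numpy, scipy, OpenCV 4.12 (cv2) and the standard library are available. Lean on these libraries where they do the work, as an engineer would, in place of code of your own. Each camera call takes 0.05 s, during which the arm holds its last target. There are 200 camera calls.

## Working session

There is one attempt and no reset: what is moved stays moved. The work goes in short steps, each a Python script; the robot and the scene stay as the last script left them, time stands still between calls to the robot, and variables do not carry over. Pictures are saved under pics/ and viewed, at most 10 in all, crops included, and the job is handed in when it is done.

```bash
mkdir -p pics; python3 - <<'E'
from rig import ctrl
import cv2,numpy as np
print(ctrl.tip_reach, ctrl.current_tool_pos(), ctrl.current_tcp_rot(), ctrl.current_time_s())
ims=[]
for c in ["side","top"]:
    d=ctrl.read_camera(c); ims.append(d["color"])
    print(c,(-np.array(d["R"]).T@d["t"]).round(3), np.array(d["R"])[2].round(2))
    for t in ["shaft_mark","mill","pin_grip","pin","loop_bar","block","mug","garlic","thyme","shaker","creamer"]:
        print(t,[(np.round(r["at"],4).tolist(),round(r["conf"],2)) for r in ctrl.place_of(c,t)[:2]])
    cv2.imwrite(f"pics/{c}0.png",d["color"][:,:,::-1])
print(ctrl.current_time_s())
E
```

```text
0.008 [0.13408045 0.55863187 0.24583591] [ 1.17648875e-01  9.93054891e-01 -8.01978859e-04 -2.86051005e-04] 0.0
side [0.538 0.69  0.811] [-0.01 -0.79 -0.61]
shaft_mark []
mill [([0.6645, -0.2654, -0.0028], 0.59)]
pin_grip [([0.4392, 0.0975, 0.0769], 0.97)]
pin [([0.4422, 0.1011, 0.0536], 0.97)]
loop_bar [([0.389, 0.1053, 0.059], 0.43)]
block [([0.4438, 0.0988, 0.0012], 0.97), ([0.4809, -0.4912, 0.0002], 0.27)]
mug [([0.4833, -0.4896, -0.0017], 0.6)]
garlic [([0.3757, -0.4161, 0.0001], 0.81)]
thyme [([0.5663, -0.4681, 0.0031], 0.74), ([0.4437, 0.0998, 0.0518], 0.59)]
shaker [([0.659, -0.4653, -0.0013], 0.67)]
creamer [([0.5617, -0.5827, 0.0014], 0.97)]
top [ 0.336 -0.193  1.387] [ 0.13 -0.02 -0.99]
shaft_mark [([0.5461, -0.2702, 0.124], 0.87)]
mill [([0.6672, -0.2648, 0.0019], 0.67)]
pin_grip [([0.3856, -0.4136, -0.0006], 0.72), ([0.4437, 0.0999, 0.0766], 0.7)]
pin [([0.4464, 0.0972, 0.0567], 0.47), ([0.5614, -0.5821, 0.0015], 0.36)]
loop_bar [([0.3935, 0.1061, 0.0582], 0.43)]
block [([0.4448, 0.0965, 0.0031], 0.75)]
mug [([0.4807, -0.4936, 0.0002], 0.61), ([0.5476, -0.2684, 0.124], 0.61)]
garlic [([0.3823, -0.4087, -0.0], 0.79)]
thyme [([0.5672, -0.4702, 0.0005], 0.78), ([0.5451, -0.2684, 0.126], 0.68)]
shaker [([0.6532, -0.4668, -0.0003], 0.75)]
creamer [([0.5638, -0.5831, 0.0026], 0.96)]
1.2
```

```bash
python3 -c "
import cv2,numpy as np
a=cv2.imread('pics/side0.png');b=cv2.imread('pics/top0.png')
cv2.imwrite('pics/both.png',cv2.resize(np.vstack([a,b]),(600,900))[:, :][:600]) 
"
```

```text
(no output)
```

View pics/side0.png

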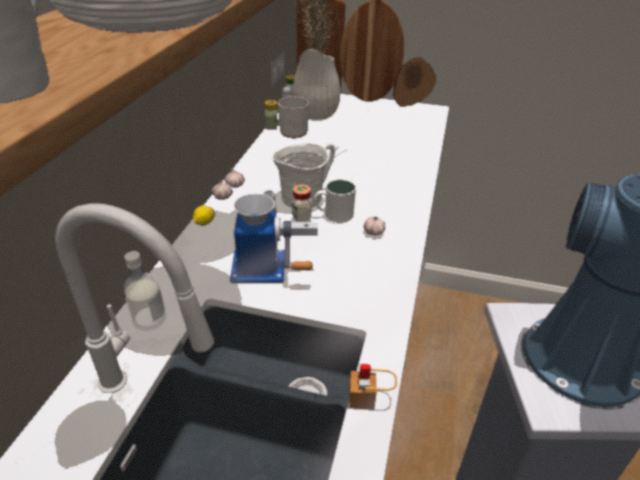

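View pics/top0.png

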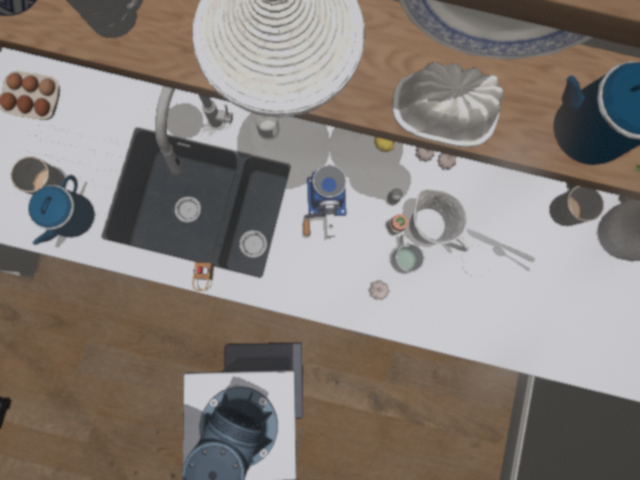

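The side view shows the pin upright in its block at the sink edge (365,380), its loop towards the robot, and the mill at (258,245) with its shaft facing the robot (300,228). The top view agrees, with the pin at (203,270) and the mill at (328,190). The networks' best hits match both, so I'll go above the pin.

```bash
cat > h.py <<'E'
from rig import ctrl
import cv2,numpy as np
from scipy.spatial.transform import Rotation as Rot
def q(a):  # tool down, tool y = thing's y (yaw a), tool x = thing's -x
    c,s=np.cos(a),np.sin(a)
    return Rot.from_matrix(np.array([[-c,-s,0],[-s,c,0],[0,0,-1]])).as_quat()
def look(name,targets):
    T=(np.array(ctrl.current_tool_pos()),Rot.from_quat(ctrl.current_tcp_rot()).as_matrix())
    d=ctrl.read_camera("wrist"); cv2.imwrite(f"pics/{name}.png",d["color"][:,:,::-1])
    for t in targets: print(t,[(np.round(r["at"],4).tolist(),round(r["conf"],2)) for r in ctrl.place_of("wrist",t)[:2]])
    H=np.array(d["hand_eye"]); R=T[1]@H[:3,:3]; return d, R, T[1]@H[:3,3]+T[0]
def proj(d,R,t,X): 
    p=d["intrinsics"]@(R.T@(np.array(X)-t)); return (p[:2]/p[2]).round(1)
def ray(d,R,t,uv,z):  # pixel to the level plane z
    v=R@np.linalg.solve(d["intrinsics"],[uv[0],uv[1],1]); return t+v*(z-t[2])/v[2]
E
python3 - <<'E'
from h import *
print(ctrl.read_camera("wrist")["hand_eye"])
ctrl.movep([0.4435,0.099,0.22],q(-0.127)); print(ctrl.current_qpos(),ctrl.current_time_s())
look("w1",["pin_grip","pin","loop_bar","block"])
E
```

```text
[[-2.55903260e-04 -9.61753498e-01 -2.73916308e-01  7.14088564e-02]
 [ 9.99999962e-01 -2.17932918e-04 -1.69049826e-04 -1.52117947e-04]
 [ 1.02888882e-04 -2.73916341e-01  9.61753517e-01 -1.39253475e-01]
 [ 0.00000000e+00  0.00000000e+00  0.00000000e+00  1.00000000e+00]]
[-4.14334357e-02 -7.00033803e-02  1.92635546e+00  2.11172069e-04
  1.28510597e+00 -1.48606315e+00] 3.25
pin_grip [([0.4463, 0.095, 0.0793], 0.95)]
pin [([0.4416, 0.0951, 0.0542], 0.95)]
loop_bar [([0.3869, 0.103, 0.0581], 0.75)]
block [([0.4401, 0.1027, 0.0028], 0.62)]
```

View pics/w1.png

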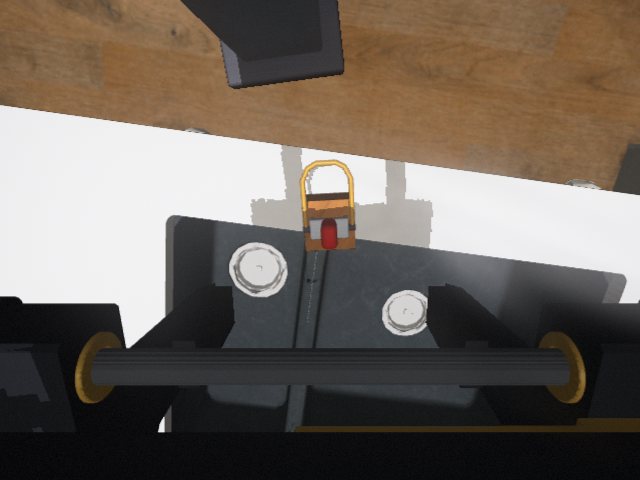

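```bash
python3 - <<'E'
from h import *
d,R,t=look("w2",[])
print(d["intrinsics"][0],t)
print("bar",ray(d,R,t,(327,162),.058),"legs at block-edge",ray(d,R,t,(302.5,200),.058),ray(d,R,t,(353.5,200),.058))
for t_ in ["pin_grip"]:
    m=ctrl.regions_of("wrist",t_)
    for r in m[:2]:
        v,u=np.nonzero(r["pixels"]); print(r["conf"],u.min(),u.max(),v.min(),v.max(),u.mean(),v.mean())
c=d["color"].astype(int); m=(c[...,0]>100)&(c[...,1]<50)&(c[...,2]<50); v,u=np.nonzero(m); print("red",u.min(),u.max(),v.min(),v.max(),len(u),u.mean())
for z in (.061,.093): print(z, ray(d,R,t,(u.mean(),v.min()),z), ray(d,R,t,(u.mean(),v.max()),z))
E
```

```text
[351.17145161   0.         329.85727741] [0.37259028 0.10839483 0.35926766]
bar [0.38694502 0.10414277 0.058     ] legs at block-edge [0.41594925 0.07911349 0.058     ] [0.4214809  0.12270064 0.058     ]
0.86 299 355 159 248 327.77646479566715 210.15460364352535
red 322 336 226 248 316 328.7974683544304
0.061 [0.44089058 0.0987756  0.061     ] [0.46071614 0.09624266 0.061     ]
0.093 [0.4335629  0.09980761 0.093     ] [0.45126146 0.09754642 0.093     ]
```

```bash
python3 - <<'E'
from h import *
ctrl.movep([0.546,-0.268,0.25],q(0.03)); print(ctrl.current_qpos(),ctrl.current_time_s())
d,R,t=look("m1",["shaft_mark","mill"])
print(R.tolist(),t.tolist(),proj(d,R,t,[.546,-.269,.125]))
im=cv2.imread("pics/m1.png"); u,v=map(int,proj(d,R,t,[.546,-.269,.125]))
cv2.imwrite("pics/m1c.png",cv2.resize(im[max(0,v-110):v+90,u-130:u+130],None,fx=3,fy=3,interpolation=cv2.INTER_CUBIC)); print(max(0,v-110),u-130,d["intrinsics"])
E
```

```text
[-6.49750623e-01  2.50465157e-01  1.51738699e+00  4.15616228e-04
  1.37429822e+00 -2.25146336e+00] 5.025
shaft_mark [([0.5462, -0.2694, 0.1238], 0.81)]
mill [([0.666, -0.267, 0.0034], 0.74)]
[[-0.030574158456119896, 0.9613618347455973, 0.2735848013491906], [0.9995322812294322, 0.029225004205526463, 0.009006548144089984], [0.0006630346785287077, 0.2737322082323581, -0.9618057176796414]] [0.47473368216136175, -0.2690318087806076, 0.3891432767786617] [326.9 238.8]
128 196 [[351.17145161   0.         329.85727741]
 [  0.         351.17145161 243.66703834]
 [  0.           0.           1.        ]]
```

View pics/m1c.png

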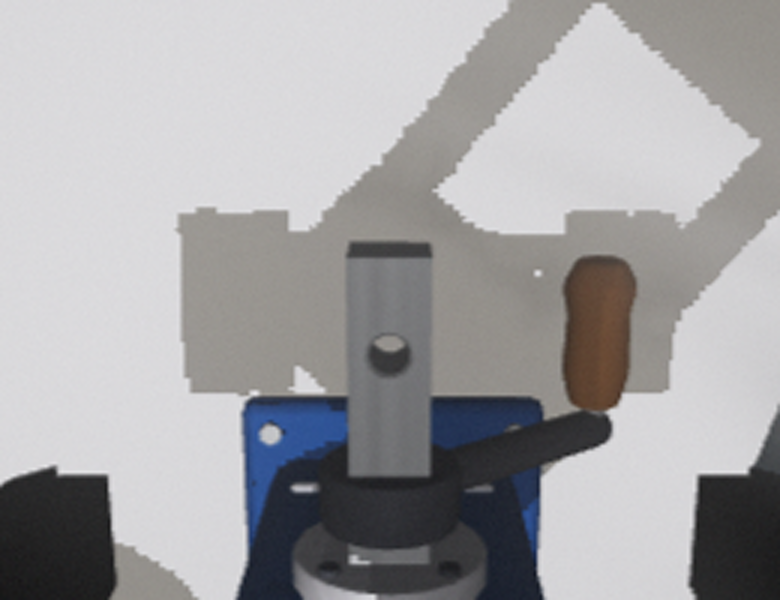

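The shaft top shows clearly in the crop, at columns 347–432, with the hole at about (389,354), or (325.8,246) in the full picture. I'll convert these to positions, then go and grasp the pin.

```bash
python3 - <<'E'
from h import *
d,R,t=look("m2",[])
P=lambda a,b:ray(d,R,t,(196+(a+.5)/3-.5,128+(b+.5)/3-.5),.125)
h=P(389,354.5); e=P(389.5,258); f=P(389.5,474)
print("hole",h,"end",e,"far",f,"yaw",np.arctan2(*(f-e)[[1,0]]),"end-hole",h[0]-e[0],"width",P(347.5,354)[1]-P(432,354)[1])
a=-.112; g=[.442,.0982]
ctrl.gripper_to(0.6); ctrl.movep([*g,.17],q(a)); ctrl.move_linear([*g,.073],feed=.1,max_force=8)
ctrl.gripper_to(0.0,force=35)
print(ctrl.current_tool_pos(),ctrl.current_opening()*88,ctrl.current_gripper_force(),ctrl.current_wrist_force())
ctrl.move_linear([*g,.20],feed=.12); print(ctrl.current_wrist_force(),ctrl.current_opening()*88,ctrl.current_time_s())
look("g1",["pin_grip","pin","loop_bar"])
E
```

```text
hole [ 0.55203186 -0.26994629  0.125     ] end [ 0.52643196 -0.27053421  0.125     ] far [ 0.58564079 -0.26887203  0.125     ] yaw 0.028065781398238693 end-hole 0.025599896953447665 width -0.02207447535207424
[0.44207313 0.09821318 0.07308023] 12.467713990000911 34.999929908663034 [-0.63847    -0.45843702  0.58893433]
[ 0.20244899 -0.15286788 -0.71114381] 12.791893100401303 10.3583
pin_grip [([0.4477, 0.0957, 0.2039], 0.82)]
pin [([0.4426, 0.095, 0.1794], 0.85)]
loop_bar [([0.3869, 0.1052, 0.1849], 0.86)]
```

View pics/g1.png

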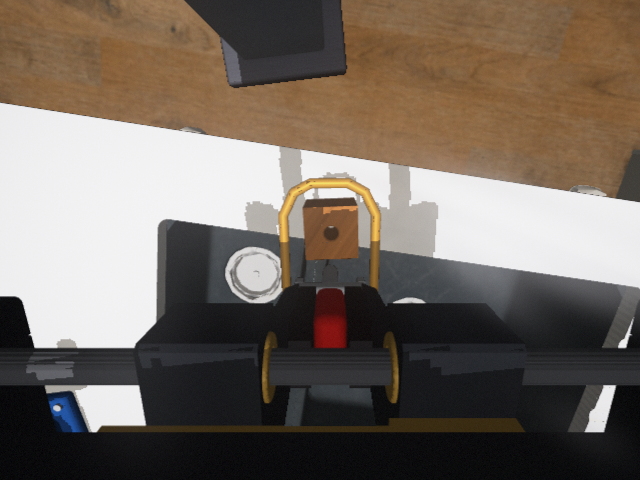

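The pin is held with its loop open towards the robot, bar at (331,183). The empty block hole shows at (331.5,233). Next I'll work out the pin's offset from the TCP, go above the hole and feel for it.

```bash
cat >> h.py <<'E'
A=0.028
ex=np.array([np.cos(A),np.sin(A),0]); ey=np.array([-np.sin(A),np.cos(A),0])
E
python3 - <<'E'
from h import *
d,R,t=look("g2",[]); tc=np.array(ctrl.current_tool_pos())
a=-.112; ax=np.array([np.cos(a),np.sin(a),0]); ay=np.array([-np.sin(a),np.cos(a),0])
b=ray(d,R,t,(331,183),.185); bh=ray(d,R,t,(331.5,233),.048)
b1=ray(d,R,t,(284,240),.185); b2=ray(d,R,t,(375.5,240),.185)
o=(b-tc)
print("bar",b,"off x,y",o@ax+.056,o@ay,"legs mid y",((b1+b2)/2-tc)@ay,"width",(b2-b1)@ay,"block hole off",(bh-tc)@ax,(bh-tc)@ay)
E
```

```text
bar [0.38697172 0.10477192 0.185     ] off x,y 0.0008648244947916106 0.00041521336133226033 legs mid y -0.00013695558670845636 width 0.0414931225760786 block hole off 0.0015603553860948209 0.0012788642329883528
```

```bash
python3 - <<'E'
from h import *
H=np.array([.5520,-.2699,0])-.001*ex
up=np.array([0,0,1])
ctrl.move_linear([*ctrl.current_tool_pos()[:2],.25],feed=.15)
ctrl.movep(H+.25*up,q(A)); ctrl.move_linear(H+.195*up,feed=.1); ctrl.hold(.3)
f0=np.array(ctrl.current_wrist_force())
s=ctrl.move_linear(H+.165*up,feed=.02,max_force=4)
p=np.array(ctrl.current_tool_pos()); print(s,p,(np.array(ctrl.current_wrist_force())-f0).round(2),np.round(ctrl.current_moment(),3),ctrl.current_time_s())
look("i1",["pin_grip"])
E
```

```text
False [ 0.55107898 -0.26999898  0.16516779] [-0.49 -0.26  0.63] [0.001 0.011 0.07 ] 15.175
pin_grip [([0.5557, -0.2714, 0.1691], 0.67)]
```

First try: the shank is 19 mm into the hole with almost no force. I'll keep going until the head is home.

```bash
python3 - <<'E'
from h import *
p=np.array(ctrl.current_tool_pos()); f0=np.array(ctrl.current_wrist_force())
s=ctrl.move_linear([p[0],p[1],.1405],feed=.02,max_force=8)
print(s,ctrl.current_tool_pos(),(np.array(ctrl.current_wrist_force())-f0).round(2),np.round(ctrl.current_moment(),3),ctrl.current_time_s())
d,R,t=look("i2",["pin_grip","pin","loop_bar"])
cv2.imwrite("pics/i2c.png",cv2.resize(cv2.imread("pics/i2.png")[100:400,160:490],None,fx=2,fy=2))
E
```

```text
True [ 0.55097152 -0.26991511  0.14408609] [-1.47  0.91  4.64] [0.157 0.186 0.007] 16.2417
pin_grip [([0.5566, -0.2706, 0.149], 0.83)]
pin [([0.5512, -0.2747, 0.124], 0.82)]
loop_bar [([0.4964, -0.2709, 0.1265], 0.92)]
```

View pics/i2c.png

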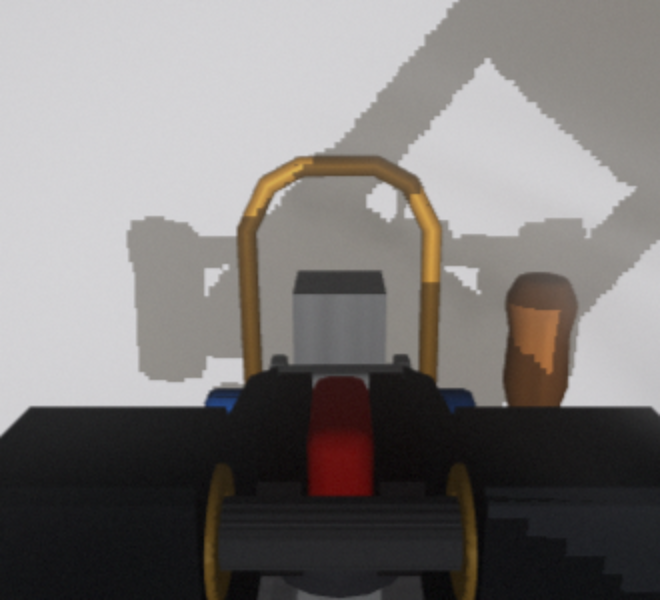

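The contact height of 0.144 m is exactly the home height. The picture shows the head on the shaft, its lugs either side, and the loop open past the shaft end. I'll release, back off, then push the bar down along its arc with closed, tilted fingers.

```bash
cat >> h.py <<'E'
hinge=np.array([.5522,-.2699,.129])
def pose(th,tilt,gap):   # closed fingertips on the bar when the loop is at th
    tz=ex*np.sin(tilt)+np.array([0,0,-np.cos(tilt)]); ty=ey; tx=np.cross(ty,tz)
    bar=hinge-.056*np.cos(th)*ex-[0,0,.056*np.sin(th)]
    return bar-(.0022+.008+gap)*tz, Rot.from_matrix(np.column_stack([tx,ty,tz])).as_quat()
E
python3 - <<'E'
from h import *
ctrl.hold(.3); ctrl.gripper_to(0.55); p=np.array(ctrl.current_tool_pos())
ctrl.move_linear([p[0],p[1],.215],feed=.12)
look("r1",["pin_grip","pin","loop_bar"])
ctrl.gripper_to(0.0,force=20)
for th in (0,.4,.85): print(ctrl.ik(*pose(th,.5,0)) is not None)
P,Q=pose(0,.5,.04); ctrl.move_linear([P[0]-.03,P[1],.24],feed=.15)
ctrl.movep(P,Q); print(ctrl.current_tool_pos(),ctrl.current_time_s())
cv2.imwrite("pics/r1c.png",cv2.imread("pics/r1.png")[100:400,160:490])
E
```

```text
pin_grip [([0.5559, -0.2721, 0.1532], 0.9), ([0.5485, -0.2685, 0.1244], 0.72)]
pin [([0.553, -0.273, 0.1243], 0.86)]
loop_bar [([0.4961, -0.271, 0.1292], 0.59)]
True
True
True
[ 0.47239038 -0.27244836  0.17332504] 20.6583
```

View pics/r1c.png

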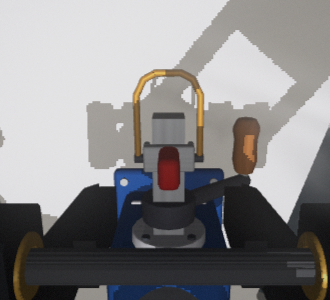

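The pin stands straight on the shaft with its loop open, bar at about (168,73) in the crop. Now I'll push the bar down.

```bash
python3 - <<'E'
from h import *
ctrl.hold(.2); f0=np.array(ctrl.current_wrist_force())
ctrl.move_linear(pose(0,.5,.006)[0],feed=.06)
for th in (.12,.25,.38,.5,.62,.74,.84,.92):
    s=ctrl.move_linear(pose(th,.5,0)[0],feed=.05,max_force=12)
    print(th,s,np.round(ctrl.current_tool_pos(),4),(np.array(ctrl.current_wrist_force())-f0).round(2))
    if s: break
print(ctrl.current_time_s())
E
```

```text
0.12 False [ 0.4915 -0.2717  0.131 ] [-3.93 -0.93  3.22]
0.25 False [ 0.493  -0.2715  0.1241] [-4.49 -0.69  1.46]
0.38 False [ 0.4954 -0.2714  0.1172] [-1.78  0.2   2.37]
0.5 False [ 0.4984 -0.2713  0.111 ] [-1.57 -0.64  2.42]
0.62 False [ 0.5019 -0.2711  0.1051] [0.01 0.35 0.47]
0.74 False [ 0.506  -0.2709  0.0998] [ 0.   -0.16  0.94]
0.84 False [ 0.51   -0.2708  0.0959] [-0.59 -0.34 -0.06]
0.92 False [ 0.5135 -0.2708  0.0932] [ 0.23  0.79 -0.28]
23.9167
```

```bash
python3 - <<'E'
from h import *
p=np.array(ctrl.current_tool_pos())
ctrl.move_linear(p-.05*ex+[0,0,.02],feed=.1); ctrl.move_linear(p-.10*ex+[0,0,.10],feed=.15)
look("s1",["pin_grip","pin","loop_bar"])
d=ctrl.read_camera("side")
for n in ["pin_grip","loop_bar"]: print(n,[(np.round(r["at"],4).tolist(),round(r["conf"],2)) for r in ctrl.place_of("side",n)[:2]])
a=cv2.imread("pics/s1.png")[100:460,100:540]; b=cv2.resize(d["color"][190:290,220:340,::-1],(432,360),interpolation=cv2.INTER_CUBIC)
cv2.imwrite("pics/s1c.png",cv2.resize(np.hstack([a,b]),(800,330)))
print(ctrl.current_time_s())
E
```

```text
pin_grip []
pin [([0.5495, -0.2748, 0.1231], 0.59)]
loop_bar []
pin_grip [([0.5499, -0.2702, 0.148], 0.53), ([0.3768, -0.4177, -0.0018], 0.26)]
loop_bar [([0.5566, -0.2682, 0.0735], 0.38)]
25.725
```

View pics/s1c.png

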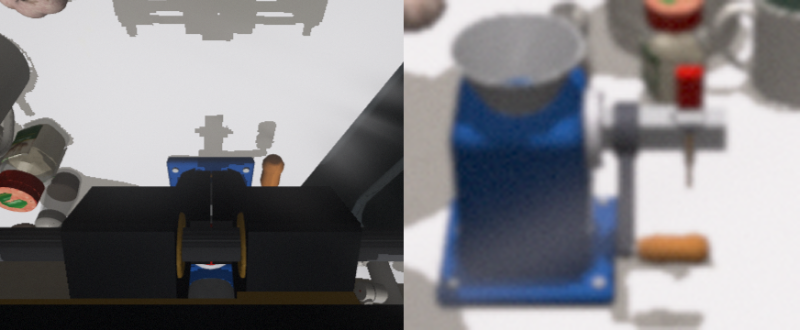

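The side view shows the pin upright on the shaft with its head home (right panel, grip at (688,88)). The loop hangs straight down, its end at (688,185). The network puts the bar at z = 0.0735 m, and a shut loop would be at 0.073 m. The gripper is clear.

```bash
python3 -c "
from h import *
ctrl.hold(.3); print(ctrl.job_done())"
```

```text
the job is handed in; nothing more can be done
None
```

The linch pin is through the shaft with its head fully home and its loop snapped shut underneath, and the job is handed in at about 26 s; the hand-in call gave no verdict.

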